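Clamp the edge slicker in the cam clamp

ROBOT

A 6-joint arm with a two-finger parallel gripper is mounted at the origin on the work surface. World frame = base frame: x ahead of the robot, y to its left, z up, the work surface at z = 0. Lengths are in mm, angles in degrees, forces in N, time in s.
With the tool pointing down it reaches from about 275 to 725 mm from the base axis. Payload 15.9 kg.
Tool frame: the origin (TCP) lies at the very end of the fingers, on their centre line; the grasp point (between the pads) lies 19 mm behind it; z points along the fingers, y is the line along which they close (so a half turn about z gives the same grasp; the last joint's range is limited). The gripper opens to 85 mm and grips with 20 to 120 N. Pads are 22 mm wide; open, the fingers measure 114 mm over their backs; the gripper's body (76 mm by 85 mm) begins 54 mm behind the grasp point. The pads swing forward as they close: fully open they stand 13 mm farther back than shut.
Start: joints at [71.849, 12.198, -1.971, 75.831, 0, 90], TCP at [155.757, 475.105, 231.306] pointing down, gripper open.
Joint ranges: [-170.91, 170.91], [-42.67, 98.43], [-65.05, 77.54], [-120.47, 116.71], [-90, 82.35], [-180, 180]. Speed limits (degrees/s): [108.29, 108.29, 136.94, 147.25, 180, 180].

INTERFACE

Orientations are given as a 3x3 rotation matrix whose columns are the frame's x, y, z axes.
In Python, from station import ctrl gives the robot as it stands.
- The arm moves only by the tool arm_command, never from a script. Its arguments are lists of equal length, an entry for each row: "grip": the closure, from -1 (fully open) to 1 (shut), so that 0 is half open; "linear": the shift along the tool's x, y, z in m, a list of three; "spin": the turn about the tool's z in degrees. A call has 1 to 20 rows; each row is the pose to reach, as a shift and turn from the pose commanded when the call began, along the tool's axes at that moment; what a row does not reach only later rows make up. A row lasts 1/12 s, in which the tool goes at most 41.7 mm and 7.16 degrees, less where a joint would pass 70% of its speed; a pose out of reach is approached as far as the arm can. A call with a gripper value outside its range is refused whole. The fingers move at their own pace and stop on an object; the grip force is fixed at half the most. Time passes only in rows, so rows that repeat a pose let the fingers close. It gives the time, the measured TCP pose, the force, the opening and the grip force at its end, in the units of the state.
- ctrl.observe(): the state, without advancing time (a new reading comes with each control period).
- ctrl.grab_frame(name): name is "scene" or "top" or "wrist"; returns (picture, depth): 384x512x3 uint8, blue, green, red; 384x512 float32, mm along the optical axis (not along the pixel's ray), 0 where there is no reading.
- ctrl.get_calibration(name): a dict with "fx", "fy", "cx", "cy" (pixels), "eye" and "rotation" of the camera in the world; the wrist camera has in their place "tool_from_camera" (4x4, takes a point from camera to tool coordinates, whose origin is the TCP and whose axes are the flange's). Camera axes: x right, y down, z forward; pixel columns grow to the right and rows downward; lengths in mm; the calibration is good to about 2 mm. A picture is of the moment at which its call begins: read the wrist's pose just before it. get_calibration takes no time and is no camera call.
- ctrl.hand_in(): hands the job in; it is judged then, once.
The state is a dict: "t": time; "joint_positions": joint angles; "qd": joint speeds; "effort": joint torques, N m; "tcp_pos": TCP position; "eef_rot": TCP orientation; "ft_force": force on the tool from outside, world axes, zero at the start; "ft_torque": the same for the moment, N m; "finger_gap": opening from 0.0 (shut) to 1.0 (fully open); "finger_force": force on a finger pad.
Only numpy, scipy, OpenCV 4.12 (cv2) and the standard library are available. Lean on these libraries where they do the work, as an engineer would, in place of code of your own. Each camera call takes 0.05 s, during which the arm holds its last target. There are 200 camera calls.

TASK

Stand the grooved hardwood edge slicker upright in the bay of the bench cam clamp, between ram and pad. Then crank the camshaft counter-clockwise (seen from above) over the cam's nose until the roller rests in the flat dwell, so that the clamp grips the slicker by itself; feel your way and do not force the cam up the steep heel behind the dwell, which would crush the wood. Let go, and leave the other things on the bench where they are.

Things in the scene. Friction and masses are not known exactly. Their poses are not given: they have to be found in the camera images.
- clamp: Bench cam clamp, screwed down: grey base plate 270 x 130 mm, 15 mm thick. Origin on the camshaft's vertical axis at table height; +x runs along the ram towards the bay, z up. Parts around the bay and ram are no higher than 47 mm.
- bay (a point): Middle of the open bay's floor, 15 mm above the table, at x = 133.5 mm in the clamp's frame (axes as the clamp). Free length along x 47 mm, from the ram face (x = 110, drawn back) to the face of a pad on a stiff spring (x = 157; 6 N per mm); free width 47 mm between two side lips 6 mm high.
- ram: Steel ram sliding along the clamp's x. Origin in the middle of its pressing face (40 x 26 mm), 33 mm above the table; axes as the clamp. In the clamp's frame its x is 110 mm drawn back, about 123.4 at the cam's nose, 122 in the dwell. A light return spring holds the roller at its rear against the steel plate cam.
- cam (a point): Point on the camshaft's axis over the plate cam, 64 mm above the table (axes as the clamp, does not turn). Cranked counter-clockwise from above: low round part, no load; rise to the nose, a few N at the handle; 13 degrees down to the flat dwell, 10 degrees wide, no load; then the steep heel: 8 N in a few degrees, from about 20 N wood is crushed. Let go beside the dwell it settles in.
- handle (a point): Middle (94 mm above the table) of the black upright crank grip, 24 mm in diameter, from 69 to 119 mm, which spins freely on a pin 75 mm from the camshaft axis; crank arm top at 64 mm. The arm is clamped on the shaft at an arbitrary angle and the cam starts anywhere on its low part: the dwell lies 80 to 170 degrees on from the start.
- slicker: Edge slicker of brown hardwood, about 120 g, standing: square grooved body 38 x 38 mm, 30 mm high, on it a square neck 24 x 24 mm up to 67 mm above the underside. Origin in the middle of the underside, x and y square to the faces; any of the four ways round will do. Can be taken by the neck from above.
- spool_red: Bystander: thread spool, 48 mm diameter, 68 mm high, origin under its middle.
- spool_cream: Bystander: thread spool, 48 mm diameter, 68 mm high, origin under its middle.
- jar: Bystander: glue jar, 60 mm diameter, 75 mm high, origin under its middle.
- offcut: Bystander: plain flat wood offcut 70 x 35 x 22 mm, origin under its middle.
- mallet: Bystander: hammer lying on the bench, origin under its middle.
- awl: Bystander: awl lying on the bench, origin under its middle.

How it is judged (in metres and radians):
On the way, in this order (a step that is already met when the one before it is completed fails the run):
1. the slicker stands in the bay, let go, with the ram still drawn back (x of slicker in the frame of clamp between 0.126 and 0.141 m and y of slicker in the frame of clamp between -0.008 and 0.008 m and z of slicker in the frame of clamp below 0.018 m and angle between slicker's own z axis and vertical below 0.1 rad and contact force between the fingers and slicker below 0.1 N and x of ram in the frame of clamp below 0.113 m), for 0.2 s.
2. the ram has been cranked out over the nose (x of ram in the frame of clamp above 0.1226 m).
At the end, for the whole second after the job is handed in: The roller rests in the dwell: the ram face stands at 121.2 to 122.7 mm along the clamp's x and is still, the slicker stands upright (within 0.1 rad) on the bay floor within 8 mm of the bay's middle line, gripped between ram and pad with more than 8 N, nothing held (x of ram in the frame of clamp between 0.1212 and 0.1227 m and contact force between ram and slicker above 8 N and x of slicker in the frame of clamp between 0.135 and 0.146 m and y of slicker in the frame of clamp between -0.008 and 0.008 m and z of slicker in the frame of clamp below 0.018 m and angle between slicker's own z axis and vertical below 0.1 rad and linear speed of ram below 0.005 m/s); the robot touches nothing.
It fails at once if the slicker is pressed by the ram with more than 32 N (cam forced up the heel) (contact force between ram and slicker above 32 N).
It fails at once if a bystander is moved by more than 25 mm (distance of any of spool_red, spool_cream, jar, offcut, mallet, awl from where it was at the start of the episode above 0.025 m).
It also fails if it takes over 72 s, if anything falls off the work surface, if the arm or the gripper's body presses on something with over 40 N, if the wrist force passes 120 N, or if a joint passes its speed limit or range.

## Working session

There is one attempt and no reset: what is moved stays moved. The work goes in short steps, Python scripts to look and compute and a tool call to move; the robot and the scene stay as the last step left them, time stands still between calls to the robot, and variables do not carry over. Pictures are saved under pics/ and viewed, at most 10 in all, crops included, and the job is handed in when it is done.

Besides the shell and the picture viewer there is one more tool, called after "Request:" as name(argument=value, ...) on one line, values as JSON. arm_command: Moves the arm, as the interface text tells. Its arguments: {"type":"object","properties":{"grip":{"type":"array","items":{"type":"number"}},"linear":{"type":"array","items":{"type":"array","items":{"type":"number"}}},"spin":{"type":"array","items":{"type":"number"}}},"required":["grip","linear","spin"]}

```bash
mkdir -p pics; cat > h.py <<'E'
import numpy as np, cv2
from station import ctrl
def cloud(name):
    s=ctrl.observe(); im,d=ctrl.grab_frame(name); c=ctrl.get_calibration(name)
    v,u=np.mgrid[:d.shape[0],:d.shape[1]]
    p=np.stack([(u-c['cx'])/c['fx']*d,(v-c['cy'])/c['fy']*d,d],-1)
    if name=='wrist':
        T=np.array(c['tool_from_camera']); p=p@T[:3,:3].T+T[:3,3]
        p=p@np.array(s['eef_rot']).T+np.array(s['tcp_pos'])
    else: p=p@np.array(c['rotation']).T+np.array(c['eye'])
    p[d==0]=np.nan
    return im,p
E
python3 - <<'E'
from h import *
for n in('top','scene'):
    im,p=cloud(n); np.save(n+'.npy',p); cv2.imwrite(f'pics/{n}.png',im); print(n,{k:np.round(v,2).tolist() if not np.isscalar(v) else v for k,v in ctrl.get_calibration(n).items()})
s=ctrl.observe(); print(s)
E
```

```text
top {'fx': 352.41593924584055, 'fy': 352.41593924584055, 'cx': 257.1522647271497, 'cy': 186.98122947492544, 'eye': [487.3, 24.4, 1077.83], 'rotation': [[0.03, -1.0, 0.06], [-1.0, -0.03, -0.0], [0.0, -0.06, -1.0]]}
scene {'fx': 385.8149996277395, 'fy': 385.8149996277395, 'cx': 253.3564943203607, 'cy': 200.61448030841893, 'eye': [1163.82, 609.31, 840.56], 'rotation': [[-0.69, 0.46, -0.55], [0.72, 0.46, -0.52], [0.02, -0.76, -0.65]]}
{'t': 0.1, 'joint_positions': array([ 7.18492134e+01,  1.22225205e+01, -2.00331112e+00,  7.58297235e+01,
        3.77148795e-03,  9.00007619e+01]), 'qd': array([ 0.00660727, -0.09237177,  0.07090336, -0.00513706, -0.04702578,
        0.07330864]), 'effort': array([ 1.37373257e-05, -6.87248111e+01,  4.87809384e+01,  1.21350278e-02,
       -4.78805578e-05, -1.13221475e-05]), 'tcp_pos': array([155.65087666, 474.8555844 , 230.87019377]), 'eef_rot': array([[-9.50235813e-01,  3.11531327e-01, -3.64603987e-04],
       [ 3.11531533e-01,  9.50235388e-01, -9.00864949e-04],
       [ 6.58119585e-05, -9.69619776e-04, -9.99999528e-01]]), 'ft_force': array([-0.23398773,  0.12563604, -0.10812217]), 'ft_torque': array([-0.04176575, -0.02028459, -0.02341151]), 'finger_force': 0.0, 'finger_gap': 1.000252026440266}
```

View pics/top.png

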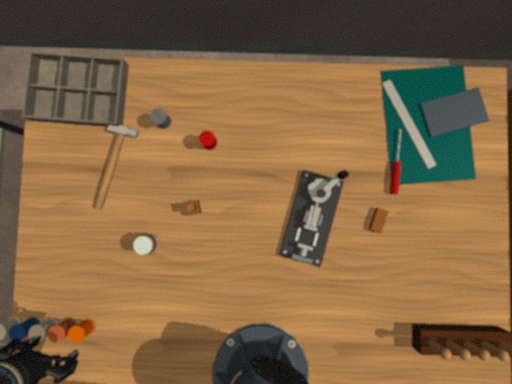

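View pics/scene.png

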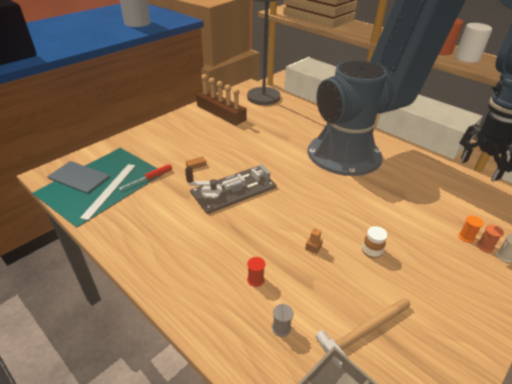

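```bash
python3 - <<'E'
from h import *
p=np.load('top.npy'); im=cv2.imread('pics/top.png')
def box(r0,r1,c0,c1): return im[r0:r1,c0:c1].astype(int),p[r0:r1,c0:c1]
# table z
print('table z',np.nanmedian(p[250:300,150:200,2]),np.nanmedian(p[210:230,240:270,2]))
# slicker
i,q=box(190,225,175,210); 
for lo,hi in((15,45),(50,80)):
    m=(q[...,2]>lo)&(q[...,2]<hi); print('slicker',lo,m.sum(),np.round(q[m].mean(0),1),np.round(cv2.minAreaRect(q[m][:,:2].astype(np.float32)),1) if 0 else cv2.minAreaRect(q[m][:,:2].astype(np.float32)))
# handle
i,q=box(160,190,325,360); m=q[...,2]>85; print('handle',m.sum(),np.round(np.nanmedian(q[m],0),1),cv2.minEnclosingCircle(q[m][:,:2].astype(np.float32)))
# plate
i,q=box(160,275,265,360); m=(q[...,2]>8)&(q[...,2]<22)&(i.max(-1)<90); 
print('plate',m.sum(),np.median(q[m][:,2]),cv2.minAreaRect(q[m][:,:2].astype(np.float32)))
crop=cv2.resize(im[155:275,170:365],None,fx=4,fy=4,interpolation=cv2.INTER_CUBIC)
cv2.imwrite('pics/c1.png',crop)
E
```

```text
table z -1.0948481686283458 -1.491654202548375
slicker 15 96 [484.5 207.1  28.4] ((484.2586669921875, 212.30186462402344), (37.924903869628906, 37.00783920288086), 13.74134635925293)
slicker 50 77 [484.3 212.4  65. ] ((484.21868896484375, 213.0453643798828), (23.751972198486328, 23.502586364746094), 15.460651397705078)
handle 75 [ 586.7 -212.6  115.8] ((588.132080078125, -214.7102813720703), 11.21469497680664)
plate 2264 13.42626635439035 ((462.5863037109375, -140.96359252929688), (126.67904663085938, 265.753173828125), 75.70317840576172)
```

View pics/c1.png

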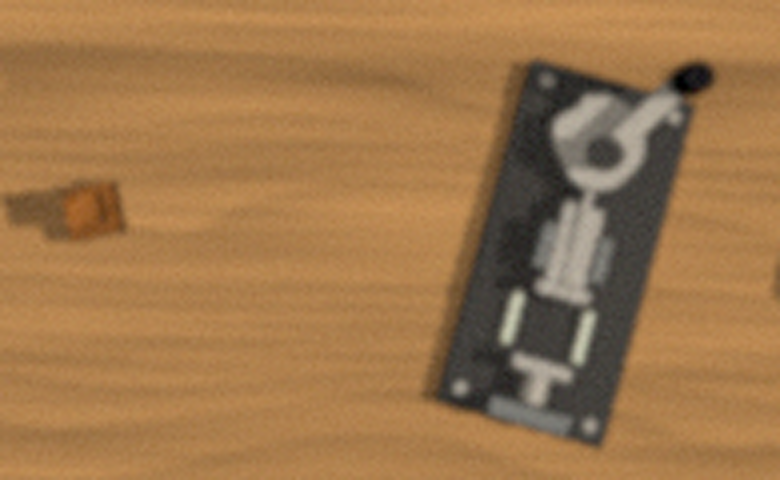

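```bash
cat >> h.py <<'E'
def ray(name,u,v,z):
    c=ctrl.get_calibration(name); R=np.array(c['rotation']); e=np.array(c['eye'])
    d=R@np.array([(u-c['cx'])/c['fx'],(v-c['cy'])/c['fy'],1]); return e+d*(z-e[2])/d[2]
def shift(target):  # tool-axes shift in m, to world target
    s=ctrl.observe(); return np.round(np.array(s['eef_rot']).T@(np.array(target)-s['tcp_pos'])/1000,4)
E
python3 - <<'E'
from h import *
im=cv2.imread('pics/top.png'); i=im.astype(int)
m=((i[...,1]-i[...,2])>4)&(i[...,1]>130); m[:,:270]=0;m[:,350:]=0;m[:225]=0;m[250:]=0
n,l,st,ct=cv2.connectedComponentsWithStats(m.astype(np.uint8))
for k in range(1,n): 
    if st[k,4]>8: print('lip',st[k],ct[k],ray('top',*ct[k],21)[:2])
sh=ray('top',170+604.5/4-.4,155+152.5/4-.4,66); print('shaft',sh)
hd=ray('top',170+692/4-.4,155+78/4-.4,119);print('handle',hd,np.hypot(*(hd-sh)[:2]),np.degrees(np.arctan2(*(hd-sh)[1::-1])))
for nm,u,v,z in(('ramface',561,296,47),('padface',543,357,47)): print(nm,ray('top',170+u/4-.4,155+v/4-.4,z))
a=np.radians(165.7);c=np.array([462.6,-141]);ax=np.array([np.cos(a),np.sin(a)])
print('proj of shaft on axis rel. plate centre',(sh[:2]-c)@ax,(sh[:2]-c)@[-ax[1],ax[0]])
print('slicker above',shift([484.3-2,212.5,200]))
t=ctrl.get_calibration('wrist');print(np.round(t['tool_from_camera'],2),t['fx'])
E
```

```text
shaft [ 535.43625245 -159.72877542   66.        ]
handle [ 585.51480904 -209.00426633  119.        ] 70.25621563419047 -44.5368958477271
ramface [ 430.95645353 -133.31194511   47.        ]
padface [ 386.55298707 -121.07818808   47.        ]
proj of shaft on axis rel. plate centre -75.2054634772678 0.15799556271584128
slicker above [-0.3921 -0.1475  0.031 ]
[[  -0.     -0.96   -0.28   73.  ]
 [   1.     -0.     -0.     -0.85]
 [   0.     -0.28    0.96 -142.48]
 [   0.      0.      0.      1.  ]] 322.4696885013765
```

Request:
arm_command(grip=[-1,-1,-1,-1,-1,-1,-1,-1,-1,-1,-1,-1,-1,-1,-1,-1], linear=[[-0.394,-0.147,0.031],[-0.394,-0.147,0.031],[-0.394,-0.147,0.031],[-0.394,-0.147,0.031],[-0.394,-0.147,0.031],[-0.394,-0.147,0.031],[-0.394,-0.147,0.031],[-0.394,-0.147,0.031],[-0.394,-0.147,0.031],[-0.394,-0.147,0.031],[-0.394,-0.147,0.031],[-0.394,-0.147,0.031],[-0.394,-0.147,0.031],[-0.394,-0.147,0.031],[-0.394,-0.147,0.031],[-0.394,-0.147,0.031]], spin=[-33,-33,-33,-33,-33,-33,-33,-33,-33,-33,-33,-33,-33,-33,-33,-33])

```text
t: 1.43
tcp_pos: [483.7, 213.5, 200.5]
eef_rot: [[-0.966, -0.258, 0.0], [-0.258, 0.966, 0.0], [-0.0, 0.0, -1.0]]
ft_force: [0.5, -0.1, -0.1]
finger_gap: 1.0
finger_force: 0.0
```

```bash
python3 - <<'E'
from h import *
s=ctrl.observe();print(s['tcp_pos'],np.round(s['eef_rot'],3).tolist(),s['joint_positions'])
im,p=cloud('wrist'); cv2.imwrite('pics/w1.png',im)
print('table',np.nanmedian(p[...,2]))
for lo,hi in((22,40),(55,80)):
    m=(p[...,2]>lo)&(p[...,2]<hi)&(np.hypot(p[...,0]-484,p[...,1]-212)<40)
    q=p[m]; print(m.sum(),np.median(q[:,2]),cv2.minAreaRect(q[:,:2].astype(np.float32)))
E
```

```text
[483.67349109 213.49066831 200.49690352] [[-0.966, -0.258, 0.0], [-0.258, 0.966, 0.0], [-0.0, 0.0, -1.0]] [ 2.38133412e+01  1.59852376e+01 -1.50898810e+00  7.24966681e+01
  5.09832090e-03  8.87898248e+00]
table 0.028782684767236333
697 29.62134332594505 ((480.2938537597656, 213.02767944335938), (37.022212982177734, 37.460609436035156), 14.874991416931152)
752 66.56709286339868 ((480.6796875, 212.9567108154297), (23.696739196777344, 24.084470748901367), 14.661052703857422)
```

View pics/w1.png

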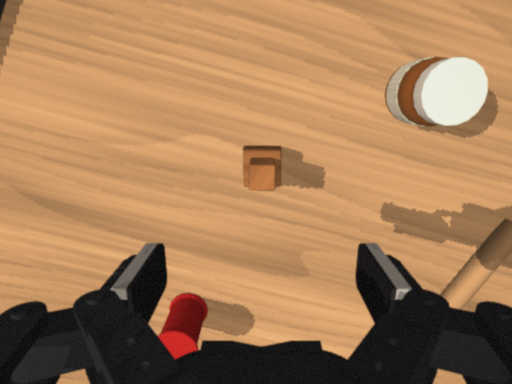

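Request:
arm_command(grip=[-1,-1,-1,-1,-1,-1,-1,-1,-1,-1,1,1,1,1,1,1,1,1,1], linear=[[0.003,0,0.04],[0.003,0,0.08],[0.003,0,0.11],[0.003,0,0.13],[0.003,0,0.145],[0.003,0,0.155],[0.003,0,0.163],[0.003,0,0.163],[0.003,0,0.163],[0.003,0,0.163],[0.003,0,0.163],[0.003,0,0.163],[0.003,0,0.163],[0.003,0,0.163],[0.003,0,0.163],[0.003,0,0.163],[0.003,0,0.163],[0.003,0,0.163],[0.003,0,0.163]], spin=[0,0,0,0,0,0,0,0,0,0,0,0,0,0,0,0,0,0,0])

```text
t: 3.07
tcp_pos: [481.6, 212.0, 37.5]
eef_rot: [[-0.967, -0.256, 0.0], [-0.256, 0.967, 0.0], [-0.0, 0.0, -1.0]]
ft_force: [-1.5, -0.5, 4.6]
finger_gap: 0.272
finger_force: 60.4
```

Request:
arm_command(grip=[1,1,1,1,1,1,1,1,1,1,1,1,1,1,1,1,1,1,1,1], linear=[[0,0,-0.02],[0,0,-0.05],[0,0,-0.09],[0,0,-0.13],[0,-0.02,-0.163],[0.159,-0.309,-0.163],[0.159,-0.309,-0.163],[0.159,-0.309,-0.163],[0.159,-0.309,-0.163],[0.159,-0.309,-0.163],[0.159,-0.309,-0.163],[0.159,-0.309,-0.163],[0.159,-0.309,-0.163],[0.159,-0.309,-0.163],[0.159,-0.309,-0.163],[0.159,-0.309,-0.163],[0.159,-0.309,-0.163],[0.159,-0.309,-0.163],[0.159,-0.309,-0.163],[0.159,-0.309,-0.163]], spin=[0,0,0,0,0,29.3,29.3,29.3,29.3,29.3,29.3,29.3,29.3,29.3,29.3,29.3,29.3,29.3,29.3,29.3])

```text
t: 4.73
tcp_pos: [407.2, -126.8, 200.3]
eef_rot: [[-0.969, 0.248, -0.0], [0.248, 0.969, 0.0], [0.0, 0.0, -1.0]]
ft_force: [-0.7, -0.0, -1.5]
finger_gap: 0.27
finger_force: 59.7
```

```bash
python3 - <<'E'
from h import *
s=ctrl.observe();print(s['tcp_pos'],np.round(s['eef_rot'],3).tolist(),s['joint_positions'])
im,p=cloud('wrist'); cv2.imwrite('pics/w2.png',im); np.save('w2.npy',p); np.save('w2pose.npy',np.array(s['tcp_pos']))
E
```

```text
[ 407.17173494 -126.79423508  200.25703887] [[-0.969, 0.248, -0.0], [0.248, 0.969, 0.0], [0.0, 0.0, -1.0]] [-1.72972876e+01  4.08221894e+00 -1.60042634e+01  6.99186097e+01
  7.78780070e-04 -2.93770546e+00]
```

View pics/w2.png

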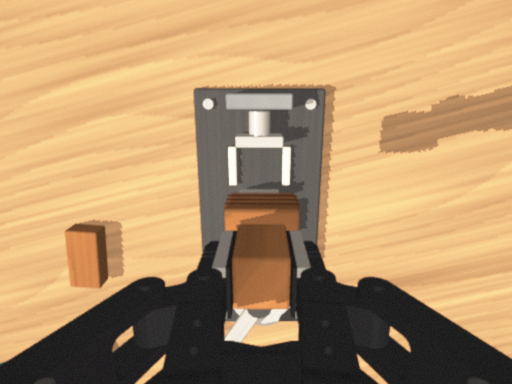

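```bash
python3 - <<'E'
from h import *
im=cv2.imread('pics/w2.png').astype(int); p=np.load('w2.npy'); t=np.load('w2pose.npy')
a=np.radians(165.7);A=np.array([[np.cos(a),np.sin(a),0],[-np.sin(a),np.cos(a),0],[0,0,1]])
q=(p-[t[0],t[1],0])@A.T   # clamp axes, relative to TCP xy
def rep(n,m):
    z=q[m]; print(n,m.sum(),'x',np.round(np.percentile(z[:,0],[1,50,99]),1),'y',np.round(np.percentile(z[:,1],[1,50,99]),1),'z',np.round(np.percentile(z[:,2],[5,50,95]),1))
M=lambda r0,r1,c0,c1:(lambda m:(m.__setitem__((slice(r0,r1),slice(c0,c1)),True),m)[1])(np.zeros(im.shape[:2],bool))
br=im.min(-1)>150
for n,w in(('lipL',M(145,190,226,239)),('lipR',M(145,190,280,293))): rep(n,w&(q[...,2]>17)&(q[...,2]<26)&br)
rep('pad',M(130,152,230,290)&(q[...,2]>38)&(q[...,2]<52))
rep('body',M(196,232,215,310)&(q[...,2]>150))
rep('plate',M(80,200,190,335)&(abs(q[...,2]-15)<4))
pm=M(85,195,190,335)&(abs(q[...,2]-15)<4); print(np.nanmedian(q[M(60,80,100,400)][:,2]))
# yaw from lips, slicker front face
for w in (M(145,190,226,239),M(145,190,280,293)):
    m=w&(q[...,2]>17)&(q[...,2]<26)&br; print('lip yaw',cv2.minAreaRect(q[m][:,:2].astype(np.float32)))
m=M(150,235,215,310)&(q[...,2]>155); z=q[m];
print('front face',cv2.minAreaRect(z[:,:2].astype(np.float32)))
# plate left edge
xs=[]
for r in range(95,195,4):
    c=np.where(pm[r])[0]; xs.append((*q[r,c[0],:2],*q[r,c[-1],:2]))
xs=np.array(xs)
for k in(0,2): print('edge yaw',np.degrees(np.polyfit(xs[:,k],xs[:,k+1],1)[0]),xs[:,k+1].mean())
E
```

```text
lipL 303 x [-16.6   3.5  22.1] y [26.7 30.5 34.6] z [19.3 20.7 21.7]
lipR 302 x [-16.5   3.3  22. ] y [-28.1 -24.1 -20.4] z [19.5 20.6 21.8]
pad 657 x [26.8 32.6 41.1] y [-18.6   2.6  24.7] z [40.3 45.4 46.8]
body 2668 x [ 8.  16.  19.3] y [-17.8   0.8  19.4] z [174.9 192.2 202.6]
plate 10569 x [-32.8  21.9  78.5] y [-60.4   3.6  66.6] z [13.4 14.7 16. ]
-0.2514722537377452
lip yaw ((2.9665908813476562, 30.76021957397461), (39.550716400146484, 8.163688659667969), 0.6176969408988953)
lip yaw ((2.6537628173828125, -24.24233627319336), (38.89669418334961, 7.394411563873291), 1.0132588148117065)
front face ((13.292962074279785, 0.7286949157714844), (12.50156021118164, 38.531089782714844), 0.020301347598433495)
edge yaw -0.0747926832553857 67.3242803797986
edge yaw -0.2125824061991926 -60.970291360144714
```

Request:
arm_command(grip=[1,1,1,1,1,1,1,1,1,1,1,1,1,1,1,1], linear=[[0.0023,-0.0022,0],[0.0023,-0.0022,0.03],[0.0023,-0.0022,0.06],[0.0023,-0.0022,0.08],[0.0023,-0.0022,0.095],[0.0023,-0.0022,0.105],[0.0023,-0.0022,0.115],[0.0023,-0.0022,0.122],[0.0023,-0.0022,0.128],[0.0023,-0.0022,0.133],[0.0023,-0.0022,0.137],[0.0023,-0.0022,0.14],[0.0023,-0.0022,0.143],[0.0023,-0.0022,0.145],[0.0023,-0.0022,0.147],[0.0023,-0.0022,0.147]], spin=[0,0,0,0,0,0,0,0,0,0,0,0,0,0,0,0])

```text
t: 6.12
tcp_pos: [404.1, -129.0, 53.1]
eef_rot: [[-0.968, 0.25, -0.0], [0.25, 0.968, 0.0], [0.0, 0.0, -1.0]]
ft_force: [0.3, 0.0, -1.8]
finger_gap: 0.27
finger_force: 59.7
```

Request:
arm_command(grip=[1,1,1,1], linear=[[0,0,0.0005],[0,0,0.001],[0,0,0.001],[0,0,0.001]], spin=[0,0,0,0])

```text
t: 6.45
tcp_pos: [404.3, -129.1, 52.5]
eef_rot: [[-0.968, 0.25, 0.0], [0.25, 0.968, -0.0], [-0.0, 0.0, -1.0]]
ft_force: [0.3, 0.6, 1.2]
finger_gap: 0.27
finger_force: 60.0
```

Request:
arm_command(grip=[-1,-1,-1,-1,-1,-1,-1,-1,-1,-1,-1,-1,-1,-1,-1,-1,-1], linear=[[0,0,0],[0,0,0],[0,0,0],[0,0,0],[0,0,0],[0,0,0],[0,0,0],[0,0,0],[0,0,0],[0,0,-0.02],[0,0,-0.05],[0,0,-0.09],[0,0,-0.13],[0,0,-0.148],[0,0,-0.148],[0,0,-0.148],[0,0,-0.148]], spin=[0,0,0,0,0,0,0,0,0,0,0,0,0,0,0,0,0])

```text
t: 7.87
tcp_pos: [403.9, -129.0, 199.6]
eef_rot: [[-0.968, 0.25, -0.001], [0.25, 0.968, 0.0], [0.001, 0.0, -1.0]]
ft_force: [0.3, -0.0, 0.6]
finger_gap: 1.003
finger_force: 0.0
```

```bash
python3 - <<'E'
from h import *
im,p=cloud('wrist'); cv2.imwrite('pics/w3.png',im); t=np.array(ctrl.observe()['tcp_pos'])
a=np.radians(165.7);A=np.array([[np.cos(a),np.sin(a),0],[-np.sin(a),np.cos(a),0],[0,0,1]])
q=(p-[t[0],t[1],0])@A.T; i=im.astype(int)
def rep(n,m):
    z=q[m]; print(n,m.sum(),'x',np.round(np.percentile(z[:,0],[1,50,99]),1),'y',np.round(np.percentile(z[:,1],[1,50,99]),1),'z',np.round(np.percentile(z[:,2],[5,50,95]),1),np.round(cv2.minAreaRect(z[:,:2].astype(np.float32))[2],1))
near=(abs(q[...,0])<60)&(abs(q[...,1])<45)
br=(i[...,2]-i[...,0])>35
rep('neck',near&br&(abs(q[...,2]-82)<4)); rep('body',near&br&(abs(q[...,2]-45)<4))
rep('metal',near&~br&(abs(q[...,2]-46)<4)&(q[...,0]>0)); rep('ram',near&~br&(abs(q[...,2]-46)<4)&(q[...,0]<0))
rep('lips',near&(i.min(-1)>150)&(abs(q[...,2]-20.5)<3))
print(t, 'handle shift',shift([587,-212,160]))
E
```

```text
neck 793 x [-12.2   0.3  11.2] y [-11.    0.8  12.7] z [80.  81.5 82.7] 0.1
body 725 x [-24.7  10.   18.1] y [-17.5   1.7  19.8] z [43.  44.6 46. ] 89.5
metal 861 x [23.9 32.1 60. ] y [-26.4  -0.2  25.6] z [42.3 45.5 47.1] 89.9
ram 873 x [-59.8 -42.5 -24.2] y [-24.8   0.9  25.8] z [43.  44.9 46.4] 89.9
lips 547 x [-20.    1.5  19. ] y [-30.6  24.2  31.4] z [19.3 20.6 22. ] 89.6
[ 403.61563017 -128.8849796   199.32947498] handle shift [-0.1984 -0.0347  0.039 ]
```

View pics/w3.png

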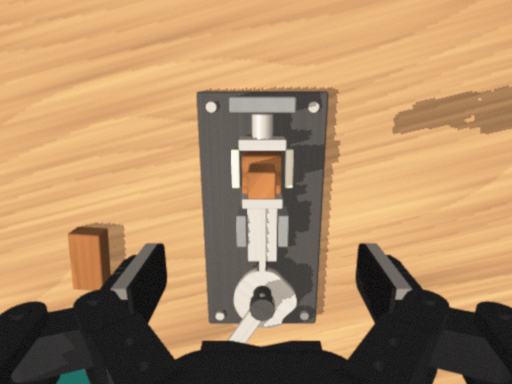

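Request:
arm_command(grip=[-1,-1,-1,-1,-1,-1,-1,-1,-1,-1], linear=[[-0.197,-0.037,0],[-0.197,-0.037,0],[-0.197,-0.037,0],[-0.197,-0.037,0],[-0.197,-0.037,0],[-0.197,-0.037,0],[-0.197,-0.037,0],[-0.197,-0.037,0],[-0.197,-0.037,0],[-0.197,-0.037,0]], spin=[0,0,0,0,0,0,0,0,0,0])

```text
t: 8.75
tcp_pos: [584.9, -213.6, 200.8]
eef_rot: [[-0.968, 0.249, 0.0], [0.249, 0.968, -0.0], [-0.0, 0.0, -1.0]]
ft_force: [-0.0, 0.5, 0.0]
finger_gap: 0.994
finger_force: 0.0
```

```bash
python3 - <<'E'
from h import *
im,p=cloud('wrist'); cv2.imwrite('pics/w4.png',im); s=ctrl.observe();t=np.array(s['tcp_pos']); i=im.astype(int)
m=(np.hypot(p[...,0]-585,p[...,1]+213)<30)&(p[...,2]>112)&(p[...,2]<125)
q=p[m];print(t,m.sum(),np.median(q,0),cv2.minAreaRect(q[:,:2].astype(np.float32)),cv2.minEnclosingCircle(q[:,:2].astype(np.float32)))
m=(np.hypot(p[...,0]-534,p[...,1]+161)<45)&(abs(p[...,2]-64)<4);q=p[m];print('crank',m.sum(),np.median(q,0))
print(np.round(s['joint_positions'],1))
E
```

```text
[ 585.02862647 -213.68525421  200.95163434] 721 [ 583.70657331 -215.94617121  118.47734366] ((584.5983276367188, -216.0098114013672), (22.126169204711914, 21.24640464782715), 32.13633728027344) ((584.7830810546875, -216.09165954589844), 11.384523391723633)
crank 1265 [ 545.21295112 -175.63715279   64.13788146]
[-20.1  27.5  15.3  77.8  -0.   -5.6]
```

View pics/w4.png

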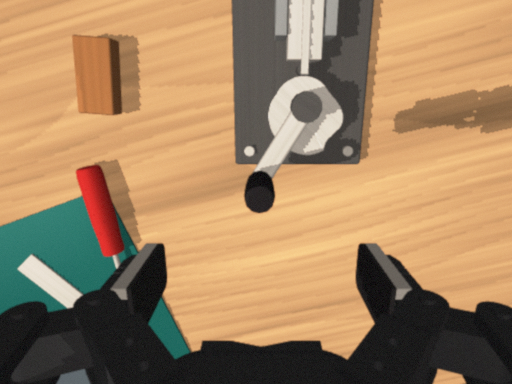

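Request:
arm_command(grip=[-1,-1,-1,-1,-1,-1,-1,1,1,1,1,1,1,1,1,1], linear=[[0,-0.002,0.03],[0,-0.002,0.06],[0,-0.002,0.09],[0,-0.002,0.11],[0,-0.002,0.12],[0,-0.002,0.123],[0,-0.002,0.123],[0,-0.002,0.123],[0,-0.002,0.123],[0,-0.002,0.123],[0,-0.002,0.123],[0,-0.002,0.123],[0,-0.002,0.123],[0,-0.002,0.123],[0,-0.002,0.123],[0,-0.002,0.123]], spin=[0,0,0,0,0,0,0,0,0,0,0,0,0,0,0,0])

```text
t: 10.13
tcp_pos: [585.4, -216.0, 77.9]
eef_rot: [[-0.968, 0.25, 0.001], [0.25, 0.968, -0.0], [-0.001, 0.0, -1.0]]
ft_force: [-0.8, 1.5, 7.2]
finger_gap: 0.265
finger_force: 58.3
```

```bash
cat >> h.py <<'E'
def arc(S,dths,rad=75.):
    s=ctrl.observe(); r=np.array(s['tcp_pos'])[:2]-S; th=np.arctan2(r[1],r[0]); R=np.array(s['eef_rot'])
    out=[]
    for d in dths:
        a=th+np.radians(d); g=np.array(S)+rad*np.array([np.cos(a),np.sin(a)])-s['tcp_pos'][:2]
        out.append([*np.round(R[:2,:2].T@g/1000,4).tolist(),0])
    f=np.array(s['ft_force'])[:2]; e=r/np.hypot(*r)
    print('angle',np.degrees(th).round(2),'rad',np.hypot(*r).round(2),'Frad',(f@e).round(2),'Ftan',(f@[-e[1],e[0]]).round(2),'t',s['t'])
    print(out)
E
python3 -c "
from h import *
arc([533.3,-162.0],list(range(3,46,3)))"
```

```text
angle -46.01 rad 75.06 Frad -1.65 Ftan 0.46 t 10.1333
[[-0.0019, 0.0034, 0], [-0.0037, 0.0069, 0], [-0.0053, 0.0105, 0], [-0.0067, 0.0142, 0], [-0.0079, 0.0179, 0], [-0.009, 0.0217, 0], [-0.0098, 0.0255, 0], [-0.0104, 0.0294, 0], [-0.0108, 0.0333, 0], [-0.011, 0.0372, 0], [-0.011, 0.0412, 0], [-0.0108, 0.0451, 0], [-0.0104, 0.049, 0], [-0.0098, 0.0529, 0], [-0.009, 0.0567, 0]]
```

Request:
arm_command(grip=[1,1,1,1,1,1,1,1,1,1,1,1,1,1,1,1], linear=[[-0.0019,0.0034,0],[-0.0037,0.0069,0],[-0.0053,0.0105,0],[-0.0067,0.0142,0],[-0.0079,0.0179,0],[-0.009,0.0217,0],[-0.0098,0.0255,0],[-0.0104,0.0294,0],[-0.0108,0.0333,0],[-0.011,0.0372,0],[-0.011,0.0412,0],[-0.0108,0.0451,0],[-0.0104,0.049,0],[-0.0098,0.0529,0],[-0.009,0.0567,0],[-0.009,0.0567,0]], spin=[0,0,0,0,0,0,0,0,0,0,0,0,0,0,0,0])

```text
t: 11.47
tcp_pos: [608.7, -162.9, 78.0]
eef_rot: [[-0.968, 0.249, 0.001], [0.249, 0.968, -0.0], [-0.001, 0.0, -1.0]]
ft_force: [0.7, 0.6, 4.4]
finger_gap: 0.264
finger_force: 58.6
```

```bash
python3 -c "
from h import *
arc([533.3,-162.0],list(range(3,31,3)))"
```

```text
angle -0.66 rad 75.4 Frad 0.72 Ftan 0.62 t 11.4667
[[0.0014, 0.0037, 0], [0.0027, 0.0074, 0], [0.0041, 0.0111, 0], [0.0057, 0.0147, 0], [0.0075, 0.0182, 0], [0.0095, 0.0215, 0], [0.0116, 0.0248, 0], [0.0139, 0.028, 0], [0.0164, 0.031, 0], [0.0191, 0.0339, 0]]
```

Request:
arm_command(grip=[1,1,1,1,1,1,1], linear=[[0.0014,0.0037,0],[0.0027,0.0074,0],[0.0041,0.0111,0],[0.0057,0.0147,0],[0.0075,0.0182,0],[0.0075,0.0182,0],[0.0075,0.0182,0]], spin=[0,0,0,0,0,0,0])

```text
t: 12.05
tcp_pos: [606.3, -143.4, 78.1]
eef_rot: [[-0.969, 0.249, 0.002], [0.249, 0.969, 0.0], [-0.002, 0.001, -1.0]]
ft_force: [4.4, -0.0, 5.6]
finger_gap: 0.264
finger_force: 58.8
```

```bash
python3 -c "
from h import *
arc([533.4,-162.0],[])
R=np.array(ctrl.observe()['eef_rot'])
# absolute table in tool axes (mm), per 2 deg
for d in range(12,132,2):
    a=np.radians(d); print(d,np.round(R[:2,:2].T@(75.2*np.array([np.cos(a),np.sin(a)])),1).tolist(),end='; ')
"
```

```text
angle 14.35 rad 75.26 Frad 4.29 Ftan -1.12 t 12.05
[]
12 [-67.3, 33.5]; 14 [-66.1, 35.8]; 16 [-64.9, 38.1]; 18 [-63.5, 40.3]; 20 [-62.0, 42.5]; 22 [-60.5, 44.6]; 24 [-58.9, 46.7]; 26 [-57.3, 48.8]; 28 [-55.5, 50.7]; 30 [-53.7, 52.6]; 32 [-51.8, 54.5]; 34 [-49.9, 56.2]; 36 [-47.9, 58.0]; 38 [-45.9, 59.6]; 40 [-43.8, 61.2]; 42 [-41.6, 62.6]; 44 [-39.4, 64.1]; 46 [-37.1, 65.4]; 48 [-34.8, 66.7]; 50 [-32.5, 67.8]; 52 [-30.1, 68.9]; 54 [-27.7, 69.9]; 56 [-25.2, 70.8]; 58 [-22.7, 71.7]; 60 [-20.2, 72.4]; 62 [-17.7, 73.1]; 64 [-15.1, 73.7]; 66 [-12.5, 74.1]; 68 [-9.9, 74.5]; 70 [-7.3, 74.8]; 72 [-4.7, 75.1]; 74 [-2.1, 75.2]; 76 [0.5, 75.2]; 78 [3.2, 75.1]; 80 [5.8, 75.0]; 82 [8.4, 74.7]; 84 [11.0, 74.4]; 86 [13.6, 74.0]; 88 [16.2, 73.4]; 90 [18.7, 72.8]; 92 [21.2, 72.1]; 94 [23.8, 71.3]; 96 [26.2, 70.5]; 98 [28.7, 69.5]; 100 [31.1, 68.5]; 102 [33.5, 67.3]; 104 [35.8, 66.1]; 106 [38.1, 64.9]; 108 [40.3, 63.5]; 110 [42.5, 62.0]; 112 [44.6, 60.5]; 114 [46.7, 58.9]; 116 [48.8, 57.3]; 118 [50.7, 55.5]; 120 [52.6, 53.7]; 122 [54.5, 51.8]; 124 [56.2, 49.9]; 126 [58.0, 47.9]; 128 [59.6, 45.9]; 130 [61.2, 43.8];
```

Request:
arm_command(grip=[1,1,1,1,1,1], linear=[[0.001,0.0019,0],[0.0024,0.0041,0],[0.0039,0.0063,0],[0.0054,0.0084,0],[0.0054,0.0084,0],[0.0054,0.0084,0]], spin=[0,0,0,0,0,0])

```text
t: 12.55
tcp_pos: [603.2, -133.9, 78.1]
eef_rot: [[-0.969, 0.249, 0.002], [0.249, 0.969, 0.0], [-0.002, 0.001, -1.0]]
ft_force: [5.6, 1.4, 6.1]
finger_gap: 0.261
finger_force: 58.7
```

```bash
python3 -c "
from h import *
arc([533.4,-162.0],[2,4,6,8],75.2)"
```

```text
angle 21.94 rad 75.28 Frad 5.7 Ftan -0.83 t 12.55
[[0.0017, 0.002, 0], [0.0033, 0.0041, 0], [0.0051, 0.006, 0], [0.0069, 0.0079, 0]]
```

Request:
arm_command(grip=[1,1,1,1,1,1], linear=[[0.0013,0.0024,0],[0.0027,0.0046,0],[0.0045,0.0065,0],[0.0063,0.0084,0],[0.0063,0.0084,0],[0.0063,0.0084,0]], spin=[0,0,0,0,0,0])

```text
t: 13.05
tcp_pos: [598.8, -124.3, 78.0]
eef_rot: [[-0.968, 0.249, 0.001], [0.249, 0.968, -0.0], [-0.001, 0.0, -1.0]]
ft_force: [2.5, 1.4, 7.0]
finger_gap: 0.263
finger_force: 58.9
```

```bash
python3 -c "
from h import *
arc([533.4,-162.0],[2,4,6,8],75.7)"
```

```text
angle 29.95 rad 75.49 Frad 2.86 Ftan -0.01 t 13.05
[[0.0017, 0.002, 0], [0.0037, 0.0038, 0], [0.0057, 0.0055, 0], [0.0077, 0.0072, 0]]
```

Request:
arm_command(grip=[1,1,1,1,1,1], linear=[[0.0017,0.002,0],[0.0037,0.0038,0],[0.0057,0.0055,0],[0.0077,0.0072,0],[0.0077,0.0072,0],[0.0077,0.0072,0]], spin=[0,0,0,0,0,0])

```text
t: 13.55
tcp_pos: [593.0, -115.5, 78.0]
eef_rot: [[-0.968, 0.249, 0.001], [0.249, 0.968, -0.0], [-0.001, 0.0, -1.0]]
ft_force: [1.6, 0.7, 6.6]
finger_gap: 0.267
finger_force: 58.9
```

```bash
python3 -c "
from h import *
arc([533.4,-162.0],[2,4,6,8],75.7)"
```

```text
angle 37.92 rad 75.6 Frad 1.7 Ftan -0.49 t 13.55
[[0.0021, 0.0017, 0], [0.0042, 0.0032, 0], [0.0065, 0.0046, 0], [0.0087, 0.0059, 0]]
```

Request:
arm_command(grip=[1,1,1,1,1,1], linear=[[0.0021,0.0017,0],[0.0042,0.0032,0],[0.0065,0.0046,0],[0.0087,0.0059,0],[0.0087,0.0059,0],[0.0087,0.0059,0]], spin=[0,0,0,0,0,0])

```text
t: 14.05
tcp_pos: [586.0, -107.7, 78.0]
eef_rot: [[-0.968, 0.249, 0.001], [0.249, 0.968, -0.0], [-0.001, 0.0, -1.0]]
ft_force: [1.3, 0.7, 7.4]
finger_gap: 0.265
finger_force: 58.9
```

```bash
python3 -c "
from h import *
arc([533.4,-162.0],[2,4,6,8],75.7)"
```

```text
angle 45.91 rad 75.64 Frad 1.42 Ftan -0.41 t 14.05
[[0.0023, 0.0013, 0], [0.0047, 0.0025, 0], [0.0071, 0.0036, 0], [0.0095, 0.0046, 0]]
```

Request:
arm_command(grip=[1,1,1,1,1,1], linear=[[0.0023,0.0013,0],[0.0047,0.0025,0],[0.0071,0.0036,0],[0.0095,0.0046,0],[0.0095,0.0046,0],[0.0095,0.0046,0]], spin=[0,0,0,0,0,0])

```text
t: 14.55
tcp_pos: [578.2, -101.0, 78.0]
eef_rot: [[-0.968, 0.249, 0.002], [0.249, 0.968, -0.0], [-0.002, 0.0, -1.0]]
ft_force: [3.2, -0.4, 6.4]
finger_gap: 0.266
finger_force: 58.8
```

```bash
python3 -c "
from h import *
arc([533.4,-162.0],[2,4,6,8],75.7)"
```

```text
angle 53.7 rad 75.7 Frad 1.59 Ftan -2.84 t 14.55
[[0.0025, 0.0009, 0], [0.005, 0.0018, 0], [0.0075, 0.0026, 0], [0.0101, 0.0032, 0]]
```

Request:
arm_command(grip=[1,1,1,1,1,1], linear=[[0.0025,0.0009,0],[0.005,0.0018,0],[0.0075,0.0026,0],[0.0101,0.0032,0],[0.0101,0.0032,0],[0.0101,0.0032,0]], spin=[0,0,0,0,0,0])

```text
t: 15.05
tcp_pos: [569.4, -95.4, 78.0]
eef_rot: [[-0.968, 0.249, 0.002], [0.249, 0.968, -0.0], [-0.002, 0.0, -1.0]]
ft_force: [4.6, 0.6, 7.5]
finger_gap: 0.265
finger_force: 58.7
```

```bash
python3 -c "
from h import *
arc([533.4,-162.0],[2,4,6,8],75.7)"
```

```text
angle 61.64 rad 75.71 Frad 2.71 Ftan -3.8 t 15.05
[[0.0026, 0.0006, 0], [0.0052, 0.0011, 0], [0.0078, 0.0015, 0], [0.0104, 0.0018, 0]]
```

Request:
arm_command(grip=[1,1,1,1,1], linear=[[0.0026,0.0006,0],[0.0052,0.0011,0],[0.0078,0.0015,0],[0.0078,0.0015,0],[0.0078,0.0015,0]], spin=[0,0,0,0,0])

```text
t: 15.47
tcp_pos: [562.0, -91.9, 78.0]
eef_rot: [[-0.968, 0.249, 0.001], [0.249, 0.968, 0.0], [-0.001, 0.0, -1.0]]
ft_force: [2.1, 0.9, 7.0]
finger_gap: 0.262
finger_force: 58.9
```

```bash
python3 -c "
from h import *
arc([533.4,-162.0],[2,4,6,8],75.7)"
```

```text
angle 67.83 rad 75.74 Frad 1.57 Ftan -1.58 t 15.4667
[[0.0026, 0.0003, 0], [0.0053, 0.0005, 0], [0.0079, 0.0006, 0], [0.0105, 0.0006, 0]]
```

Request:
arm_command(grip=[1,1,1,1], linear=[[0.0026,0.0003,0],[0.0053,0.0005,0],[0.0053,0.0005,0],[0.0053,0.0005,0]], spin=[0,0,0,0])

```text
t: 15.8
tcp_pos: [556.6, -89.9, 77.9]
eef_rot: [[-0.968, 0.249, 0.001], [0.249, 0.968, 0.0], [-0.001, 0.001, -1.0]]
ft_force: [-1.8, 2.6, 9.2]
finger_gap: 0.259
finger_force: 59.2
```

```bash
python3 -c "
from h import *
arc([533.4,-162.0],[2,4,6,8],75.7)"
```

```text
angle 72.15 rad 75.75 Frad 1.94 Ftan 2.49 t 15.8
[[0.0026, 0.0001, 0], [0.0053, 0.0001, 0], [0.0079, 0.0, 0], [0.0106, -0.0002, 0]]
```

Request:
arm_command(grip=[1,1,1,1,1], linear=[[0.0026,0.0001,0],[0.0053,0.0001,0],[0.0079,0,0],[0.0079,0,0],[0.0079,0,0]], spin=[0,0,0,0,0])

```text
t: 16.22
tcp_pos: [548.5, -87.9, 77.9]
eef_rot: [[-0.968, 0.249, 0.0], [0.249, 0.968, 0.001], [-0.0, 0.001, -1.0]]
ft_force: [-3.3, 3.0, 12.8]
finger_gap: 0.264
finger_force: 59.5
```

```bash
python3 -c "
from h import *
arc([533.4,-162.0],[2,4,6,8],75.7)"
```

```text
angle 78.46 rad 75.68 Frad 2.24 Ftan 3.83 t 16.2167
[[0.0026, -0.0002, 0], [0.0053, -0.0004, 0], [0.0079, -0.0008, 0], [0.0105, -0.0012, 0]]
```

Request:
arm_command(grip=[1,1,1,1], linear=[[0.0026,-0.0002,0],[0.0053,-0.0004,0],[0.0053,-0.0004,0],[0.0053,-0.0004,0]], spin=[0,0,0,0])

```text
t: 16.55
tcp_pos: [543.6, -87.0, 77.9]
eef_rot: [[-0.968, 0.249, 0.001], [0.249, 0.968, 0.0], [-0.001, 0.0, -1.0]]
ft_force: [-1.9, 1.8, 10.4]
finger_gap: 0.261
finger_force: 59.3
```

```bash
python3 -c "
from h import *
arc([533.4,-162.0],[2,3,4,6,8],75.7)"
```

```text
angle 82.25 rad 75.66 Frad 1.51 Ftan 2.1 t 16.55
[[0.0026, -0.0003, 0], [0.0039, -0.0005, 0], [0.0052, -0.0008, 0], [0.0078, -0.0013, 0], [0.0104, -0.0019, 0]]
```

Request:
arm_command(grip=[1,1,1,1], linear=[[0.0026,-0.0003,0],[0.0039,-0.0005,0],[0.0039,-0.0005,0],[0.0039,-0.0005,0]], spin=[0,0,0,0])

```text
t: 16.88
tcp_pos: [539.9, -86.6, 77.9]
eef_rot: [[-0.968, 0.249, 0.001], [0.249, 0.968, 0.0], [-0.001, 0.0, -1.0]]
ft_force: [-0.3, 2.3, 9.3]
finger_gap: 0.265
finger_force: 59.2
```

```bash
python3 -c "
from h import *
arc([533.4,-162.0],[1,2,3,4],75.7)"
```

```text
angle 85.04 rad 75.68 Frad 2.32 Ftan 0.45 t 16.8833
[[0.0013, -0.0002, 0], [0.0026, -0.0005, 0], [0.0039, -0.0007, 0], [0.0052, -0.001, 0]]
```

Request:
arm_command(grip=[1,1,1,1,1,1], linear=[[0.0013,-0.0002,0],[0.0026,-0.0005,0],[0.0039,-0.0007,0],[0.0039,-0.0007,0],[0.0039,-0.0007,0],[0.0039,-0.0007,0]], spin=[0,0,0,0,0,0])

```text
t: 17.38
tcp_pos: [536.0, -86.4, 77.9]
eef_rot: [[-0.968, 0.249, 0.001], [0.249, 0.968, 0.0], [-0.001, 0.0, -1.0]]
ft_force: [0.3, 1.1, 9.8]
finger_gap: 0.265
finger_force: 59.2
```

```bash
python3 -c "
from h import *
arc([533.4,-162.0],[1,2,3,4],75.7)"
```

```text
angle 88.03 rad 75.66 Frad 1.13 Ftan -0.28 t 17.3833
[[0.0013, -0.0003, 0], [0.0026, -0.0006, 0], [0.0039, -0.0009, 0], [0.0051, -0.0013, 0]]
```

Request:
arm_command(grip=[-0.3,-0.3,-0.3,-0.3,-0.3,-0.3,-0.3,-0.3,-0.3,-0.3,-0.3,-0.3,-0.3,-0.3,-0.3,-0.3,-0.3], linear=[[0,0,0],[0,0,0],[0,0,0],[0,0,0],[0,0,0],[0,0,0],[0,0,-0.01],[0,0,-0.03],[0,0,-0.06],[0,0,-0.09],[0,0,-0.12],[-0.15,0,-0.12],[-0.15,0,-0.12],[-0.15,0,-0.12],[-0.15,0,-0.12],[-0.15,0,-0.12],[-0.15,0,-0.12]], spin=[0,0,0,0,0,0,0,0,0,0,0,0,0,0,0,0,0])

```text
t: 18.8
tcp_pos: [681.7, -124.3, 196.1]
eef_rot: [[-0.968, 0.25, -0.001], [0.25, 0.968, 0.0], [0.001, -0.0, -1.0]]
ft_force: [-0.2, -0.1, 0.1]
finger_gap: 0.646
finger_force: 0.0
```

```bash
python3 - <<'E'
from h import *
im,p=cloud('top'); cv2.imwrite('pics/t2.png',cv2.resize(im[150:280,150:400],None,fx=3,fy=3,interpolation=cv2.INTER_CUBIC))
m=(p[...,2]>85)&(p[...,2]<125)&(np.hypot(p[...,0]-536,p[...,1]+87)<40); q=p[m]
print(m.sum(),np.median(q,0) if m.sum() else '')
m=(abs(p[...,2]-81)<6)&(np.hypot(p[...,0]-404,p[...,1]+128)<30); q=p[m]; print('neck',m.sum(),cv2.minAreaRect(q[:,:2].astype(np.float32)) if m.sum() else '')
E
```

```text
0 
neck 0
```

View pics/t2.png

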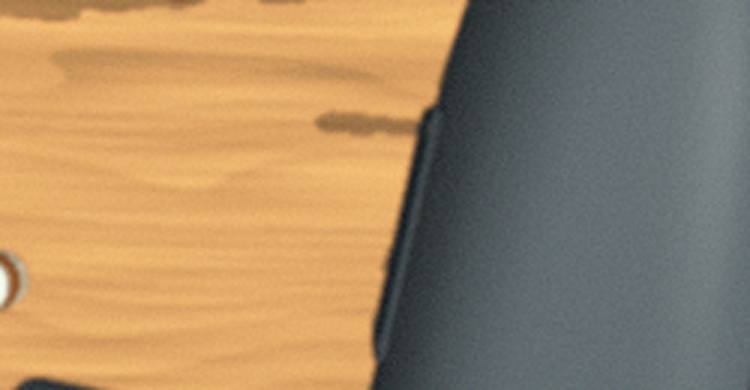

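Request:
arm_command(grip=[-1,-1,-1,-1,-1,-1,-1,-1,-1,-1,-1,-1], linear=[[0.268,-0.074,-0.004],[0.268,-0.074,-0.004],[0.268,-0.074,-0.004],[0.268,-0.074,-0.004],[0.268,-0.074,-0.004],[0.268,-0.074,-0.004],[0.268,-0.074,-0.004],[0.268,-0.074,-0.004],[0.268,-0.074,-0.004],[0.268,-0.074,-0.004],[0.268,-0.074,-0.004],[0.268,-0.074,-0.004]], spin=[0,0,0,0,0,0,0,0,0,0,0,0])

```text
t: 19.85
tcp_pos: [403.6, -128.7, 201.3]
eef_rot: [[-0.968, 0.249, 0.0], [0.249, 0.968, -0.0], [-0.0, 0.0, -1.0]]
ft_force: [-0.2, 0.0, -0.7]
finger_gap: 1.001
finger_force: 0.0
```

```bash
python3 - <<'E'
from h import *
im,p=cloud('wrist'); cv2.imwrite('pics/w5.png',im); t=np.array(ctrl.observe()['tcp_pos'])
a=np.radians(165.7);A=np.array([[np.cos(a),np.sin(a),0],[-np.sin(a),np.cos(a),0],[0,0,1]])
q=(p-[403.6,-128.9,0])@A.T; i=im.astype(int); print(t)
def rep(n,m):
    z=q[m]; print(n,m.sum(),'x',np.round(np.percentile(z[:,0],[1,50,99]),1),'y',np.round(np.percentile(z[:,1],[1,50,99]),1),'z',np.round(np.percentile(z[:,2],[5,50,95]),1))
near=(abs(q[...,0])<60)&(abs(q[...,1])<45); br=(i[...,2]-i[...,0])>35
rep('neck',near&br&(abs(q[...,2]-82)<4))
rep('pad',near&~br&(abs(q[...,2]-46)<4)&(q[...,0]>10)); rep('ram',near&~br&(abs(q[...,2]-46)<4)&(q[...,0]<0))
m=(p[...,2]>105)&(p[...,2]<125)&(np.hypot(p[...,0]-536,p[...,1]+87)<40); print('handle',m.sum(),np.median(p[m],0) if m.any() else '')
E
```

```text
[ 403.5467489  -128.66098818  201.19131919]
neck 785 x [-4.8  7.9 19. ] y [-10.4   0.6  12.4] z [80.2 81.6 82.8]
pad 887 x [26.6 35.  59.3] y [-27.3   0.4  26.4] z [42.3 45.5 47. ]
ram 865 x [-59.5 -42.6 -12.9] y [-25.3   0.6  25.7] z [42.7 44.6 46.3]
handle 738 [530.1966375  -88.12938671 117.83818701]
```

View pics/w5.png

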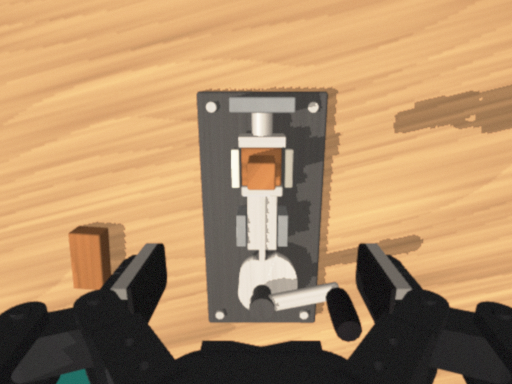

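```bash
python3 -c "
from station import ctrl
print(ctrl.hand_in())"
```

```text
the job is handed in; nothing more can be done
None
```

The slicker stands upright in the bay and is gripped between ram and pad. The cam was cranked over the nose into the dwell without meeting the heel, the robot has let go, and the job is handed in; no verdict came back.

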